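Lay the noodle serving board

ROBOT

A 6-joint arm with a two-finger parallel gripper is mounted at the origin on the work surface. World frame = base frame: x ahead of the robot, y to its left, z up, the work surface at z = 0. Lengths are in m, angles in rad, forces in N, time in s.
With the tool pointing down it reaches from about 0.35 to 0.85 m from the base axis. Payload 8.1 kg.
Tool frame: the origin (TCP) lies on the centre line of the jaws, within the pads' length; the fingertips stand 17 mm ahead of it and the grasp point (between the pads) lies 2 mm behind it (ctrl.finger_overhang is the distance from the TCP to the fingertips, in m); z points along the fingers, y is the line along which they close (so a half turn about z gives the same grasp; the last joint's range is limited). The gripper opens to 85 mm and grips with 20 to 120 N. Pads are 22 mm wide; open, the fingers measure 114 mm over their backs; the gripper's body (76 mm by 85 mm) begins 54 mm behind the grasp point. The pads swing forward as they close: fully open they stand 13 mm farther back than shut.
Start: joints at [-0.085, 0.13, 1.488, -0, 1.523, -0.085], TCP at [0.6, 0, 0.248] pointing down, gripper open.
Joint ranges: [-2.96, 2.96], [-0.89, 2.26], [0.02, 2.5], [-1.34, 4.48], [0, 2.73], [-2.66, 2.66]. Speed limits (rad/s): [2.39, 2.39, 2.79, 3.14, 3.14, 3.14].

INTERFACE

Orientations are given as a unit quaternion [x, y, z, w].
In Python, from station import ctrl gives the robot as it stands. The module is installed in compiled form; this text tells all that it offers.
- The arm moves only by the shell command python3 -m inch 'ROWS' [OPENING] [FORCE]. ROWS is JSON, a list that holds one entry, the list of rows, each a list of 4 numbers: the shift along the tool's x, y, z in m, then the turn about the tool's z in rad. In form: [[[dx, dy, dz, turn], ...]]. A call has exactly 5 rows; each row shifts and turns the commanded pose from where the row before left it, along the tool's axes as they then stand; what a row does not reach is not made up. A row lasts 1/8 s, in which the tool goes at most 62.5 mm and 10.7 degrees, less where a joint would pass 70% of its speed; a pose out of reach is approached as far as the arm can. A call is refused whole if a number of a shift passes 0.0625 or a number of a turn 0.188, either way. A call with a gripper value outside its range is refused whole. OPENING is the finger opening in m, from 0 to 0.0854, set as the call begins (- or left out, the last holds). The fingers move at their own pace and stop on an object; FORCE is the grip in N (left out, the last holds). Time passes only in rows, so rows that do not move let the fingers close, or fill a call up. It gives the time, the measured TCP pose, the force, the opening and the grip force at its end, in the units of the state.
- ctrl.observe(): the state, without advancing time (a new reading comes with each control period).
- ctrl.capture(name): name is "scene" or "side" or "wrist"; returns the picture (400x640x3 uint8, red, green, blue); there is no depth.
- ctrl.camera_info(name): a dict with "camera_matrix" (3x3 intrinsics, pixels), "xyz" and "attitude" of the camera in the world. Camera axes: x right, y down, z forward; pixel columns grow to the right and rows downward; lengths in m; the calibration is good to about 2 mm. A picture is of the moment at which its call begins: read the wrist's pose just before it. camera_info takes no time and is no camera call; for the wrist camera it gives the pose at the moment of the call.
- ctrl.job_done(): hands the job in; it is judged then, once.
The state is a dict: "time": time; "joint_positions": joint angles; "joint_vel": joint speeds; "effort": joint torques, N m; "tool_pos": TCP position; "eef_rot": TCP orientation; "ft_force": force on the tool from outside, world axes, zero at the start; "ft_torque": the same for the moment, N m; "grip_width": finger opening in m; "finger_force": force on a finger pad.
Only numpy, scipy, OpenCV 4.12 (cv2) and the standard library are available. Lean on these libraries where they do the work, as an engineer would, in place of code of your own. Each camera call takes 0.05 s, during which the arm holds its last target. There are 200 camera calls.

TASK

Lay the serving board for one noodle meal, left, right, front and behind as the diner sees it who sits on the robot's side: stand the small white dipping cup to the right of the noodle bowl, level with the bowl's middle and about 4 cm clear of its rim, set the little footed garnish dish on top of that cup with its foot in the cup's mouth, and stand the spice shaker straight behind the cup, about 3 cm clear of it. Lay the chopsticks side to side midway between the bowl's front and the board's front edge, parallel to that edge, centred on the bowl, tips to the left. The noodle bowl stays where it is on the board, and leave the grey tumbler and the sauce bowl alone.

Things in the scene. Friction and masses are not known exactly. Their poses are not given: they have to be found in the camera images.
- board: Fixed flat wooden serving board, 310 mm deep (x) by 340 mm wide (y), 15 mm thick, no lip; all is laid on its top. Origin: centre of its underside, on the worktop. Its x axis points away from the diner (front edge at x = -155 mm, on the robot's side), its y axis to the diner's left. It is turned by up to 12 degrees.
- bowl: Cream stoneware noodle bowl with a terracotta-coloured rim, empty, already standing on the board, left of the board's middle; 150 mm across the rim, 72 mm across the foot, 60 mm high, 0.48 kg, loose. Origin: centre of its underside. Its axes are parallel to the board's.
- cup: Small white dipping cup, open, no handle: 60 mm across the rim, 51 mm at the foot, 60 mm high, wall 3.5 mm (mouth 53 mm inside), about 0.14 kg. Starts standing on the worktop beside the board. Origin: centre of its underside, z up its axis; its turn about z means nothing.
- dish: Little white shallow garnish dish, 68 mm across, 25 mm high, upright rim 9 to 25 mm above its foot; the foot, a disc 40 mm across and 6 mm high, fits with play into the cup's mouth, so that the dish rests on the cup's rim (its origin 54 mm above the cup's). About 0.07 kg, on the worktop beside the board. Origin: centre of the foot's underside, z up.
- shaker: Turned wooden spice shaker with a darker wooden cap, 36 mm diameter, 75 mm high, about 0.07 kg. Starts standing on the worktop. Origin: centre of its underside, z up.
- chopsticks: Two wooden chopsticks in a white paper sleeve, one stiff piece 210 mm long, 0.025 kg, flat on the worktop right of the board, tips pointing away from the robot. Sleeve: handle end, x -105 to +15 mm, 26 wide, 9 thick; bare tips: x +15 to +105 mm, 15 wide, 6 thick. Origin: mid-length, on the sleeve's underside; x along it to the tips, y across, z up.
- tumbler: Bystander: plain grey-green ceramic tumbler without a handle, 70 mm across, 85 mm high, larger than the dipping cup, standing on the worktop beside the board, loose. Origin: centre of its underside.
- sauce_bowl: Bystander: small white sauce bowl, 94 mm across, 36 mm high, with a steel spoon in it, beyond the board, loose. Origin: centre of its underside.
Things that resemble listed ones, but are neither listed nor needed, are in the scene too. Leave any orange or red look-alike of the cup alone.

How it is judged:
At the end, for the whole second after the job is handed in: Upright on the board: cup 145 mm right of the bowl's centre, shaker 78 mm behind the cup (each +-15), dish level in the cup's mouth (9 mm); chopsticks flat, tips left, midway between bowl and front edge, centred on the bowl (15 mm), parallel (8 degrees); all released, at rest (y of cup in the frame of bowl between -0.16 and -0.13 m and x of cup in the frame of bowl between -0.015 and 0.015 m and z of cup in the frame of board between 0.01 and 0.019 m and angle between each of cup, dish, shaker, chopsticks's own z axis and vertical below 0.08 rad and horizontal distance between dish and cup below 0.009 m and z of dish in the frame of cup between 0.049 and 0.0565 m and horizontal distance between shaker and cup between 0.063 and 0.093 m and y of shaker in the frame of bowl between -0.17 and -0.12 m and x of shaker in the frame of bowl above 0.05 m and z of shaker in the frame of board between 0.01 and 0.019 m and x of chopsticks in the frame of board between -0.1075 and -0.0775 m and y of chopsticks in the frame of bowl between -0.015 and 0.015 m and angle between the x axis of chopsticks and the y axis of board, either way round below 0.14 rad and y of bowl in the frame of chopsticks below -0.05 m and z of chopsticks in the frame of board between 0.01 and 0.019 m and linear speed of each of cup, dish, shaker, chopsticks, bowl below 0.02 m/s and angular speed of each of cup, dish, shaker, chopsticks, bowl below 0.3 rad/s); the robot touches nothing.
It fails at once if the noodle bowl is shifted more than 12 mm (distance of bowl from where it was at the start of the episode above 0.012 m).
It fails at once if the tumbler is disturbed (over 15 mm) (distance of tumbler from where it was at the start of the episode above 0.015 m).
It fails at once if the sauce bowl is disturbed (over 15 mm) (distance of sauce_bowl from where it was at the start of the episode above 0.015 m).
It also fails if it takes over 104 s, if anything falls off the work surface, if the arm or the gripper's body presses on something with over 40 N, if the wrist force passes 120 N, or if a joint passes its speed limit or range.

## Working session

There is one attempt and no reset: what is moved stays moved. The work goes in short steps, Python scripts to look and compute and a shell command to move; the robot and the scene stay as the last step left them, time stands still between calls to the robot, and variables do not carry over. Pictures are saved under pics/ and viewed, at most 14 in all, crops included, and the job is handed in when it is done.

```bash
mkdir -p pics; cat > h.py <<'E'
import numpy as np,cv2
from scipy.spatial.transform import Rotation as R
from station import ctrl
def snap(n,f):
    i=ctrl.camera_info(n); im=ctrl.capture(n); cv2.imwrite('pics/'+f,im[:,:,::-1]); return im,i
def att(i):
    a=np.array(i['attitude'],float)
    return a if a.shape==(3,3) else R.from_quat(a).as_matrix()
def ray(i,uv,z):
    K=np.array(i['camera_matrix']);d=att(i)@np.linalg.inv(K)@[uv[0],uv[1],1];c=np.array(i['xyz'])
    return c+d*(z-c[2])/d[2]
def proj(i,p):
    q=np.array(i['camera_matrix'])@att(i).T@(np.array(p)-i['xyz']);return q[:2]/q[2]
E
python3 - <<'E'
from h import *
for n in ['scene','side','wrist']:
    im,i=snap(n,n+'0.png');print(n,i)
print(ctrl.observe())
E
```

```text
scene {'camera_matrix': array([[447.91399844,   0.        , 321.55632453],
       [  0.        , 447.91399844, 193.74089429],
       [  0.        ,   0.        ,   1.        ]]), 'xyz': array([1.28032817, 0.76166338, 0.91805718]), 'attitude': array([ 0.35466349,  0.83893765, -0.38328526, -0.15326396])}
side {'camera_matrix': array([[500.939707  ,   0.        , 321.16149663],
       [  0.        , 500.939707  , 197.31400501],
       [  0.        ,   0.        ,   1.        ]]), 'xyz': array([ 0.33648893, -1.0290098 ,  0.75276242]), 'attitude': array([ 0.87328791, -0.0749263 ,  0.05323635, -0.47845602])}
wrist {'camera_matrix': array([[338.86627457,   0.        , 317.30401343],
       [  0.        , 338.86627457, 199.24912866],
       [  0.        ,   0.        ,   1.        ]]), 'xyz': array([0.59970238, 0.07306556, 0.37230838]), 'attitude': array([ 9.89553951e-01,  6.03145711e-05, -1.31878330e-03,  1.44156983e-01])}
{'time': 0.15, 'joint_positions': array([-8.54204957e-02,  1.31008854e-01,  1.48906581e+00,  1.28836496e-06,
        1.52300639e+00, -8.53997078e-02]), 'joint_vel': array([ 0.00102419, -0.00080932, -0.00371123, -0.00291087,  0.00064297,
        0.00144834]), 'effort': array([ 1.01583330e-03, -5.70061326e+01, -5.01160097e+01, -1.39109225e-04,
        9.69119486e-03, -7.10949371e-05]), 'tool_pos': array([5.99583480e-01, 4.61602661e-05, 2.47452606e-01]), 'eef_rot': array([ 7.07113957e-01,  7.07099214e-01, -4.78926886e-04, -5.69614593e-04]), 'ft_force': array([0.69415855, 0.14853381, 0.66804273]), 'ft_torque': array([-0.00843662,  0.0331542 , -0.01229958]), 'finger_force': 0.0, 'grip_width': 0.08527442787868288}
```

View pics/scene0.png

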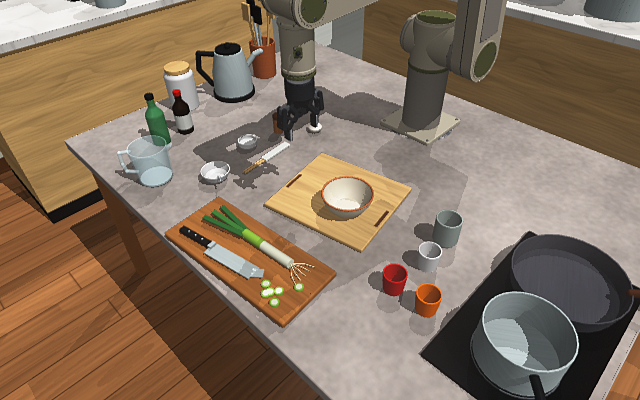

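View pics/side0.png

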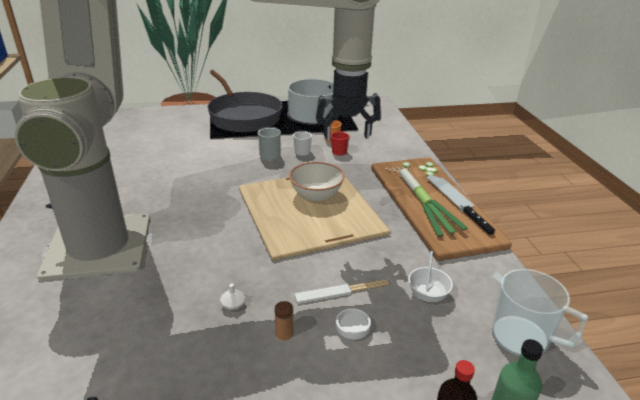

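View pics/wrist0.png

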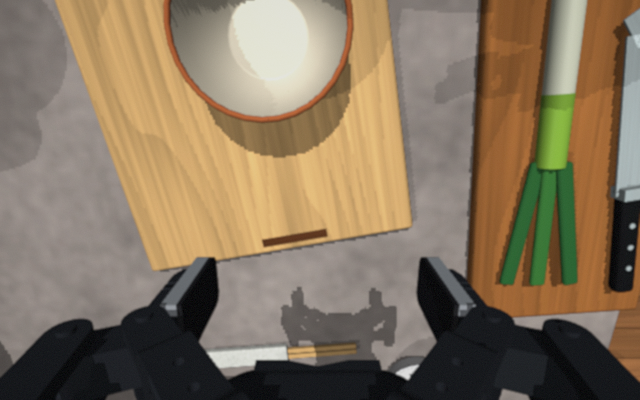

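The side view shows the cup at (302,143), tumbler (269,144), dish (353,324), shaker (284,320) and chopsticks from (296,296) to (388,283). The wrist view shows the bowl rim and the board's right edge. I'll zoom in to get exact pixels.

```bash
python3 - <<'E'
from h import *
s=cv2.imread('pics/side0.png');c=cv2.imread('pics/scene0.png')
def crop(im,x,y,w,h,k):
    o=cv2.resize(im[y:y+h,x:x+w],None,fx=k,fy=k,interpolation=cv2.INTER_CUBIC)
    for u in range(x-x%10+10,x+w,10):
        cv2.line(o,((u-x)*k,0),((u-x)*k,8 if u%50 else 20),(0,0,255),1)
        cv2.putText(o,str(u),((u-x)*k+2,10),0,.3,(0,0,255),1)
    for v in range(y-y%10+10,y+h,10):
        cv2.line(o,(0,(v-y)*k),(8,(v-y)*k),(0,0,255),1);cv2.putText(o,str(v),(10,(v-y)*k+3),0,.3,(0,0,255),1)
    return o
# A: side board/bowl 800x?  ; dish shaker sticks
A=crop(s,230,160,160,100,5)[:, :800]
B=np.hstack([crop(c,380,205,100,60,4),crop(s,250,122,100,60,4)])[:100*1]
cv2.imwrite('pics/m1.png',crop(s,265,270,130,75,6))
cv2.imwrite('pics/m2.png',np.vstack([np.hstack([crop(s,252,120,80,50,5),crop(c,405,200,80,50+25,5)[:250]]),cv2.resize(crop(s,235,165,160,90,5),(800,350)) if 0 else crop(s,235,165,160,70,5)]))
E
```

```text
(no output)
```

View pics/m1.png

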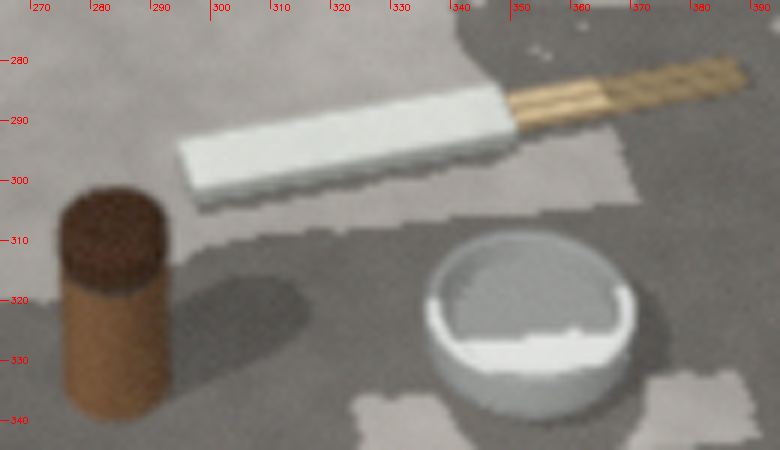

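View pics/m2.png

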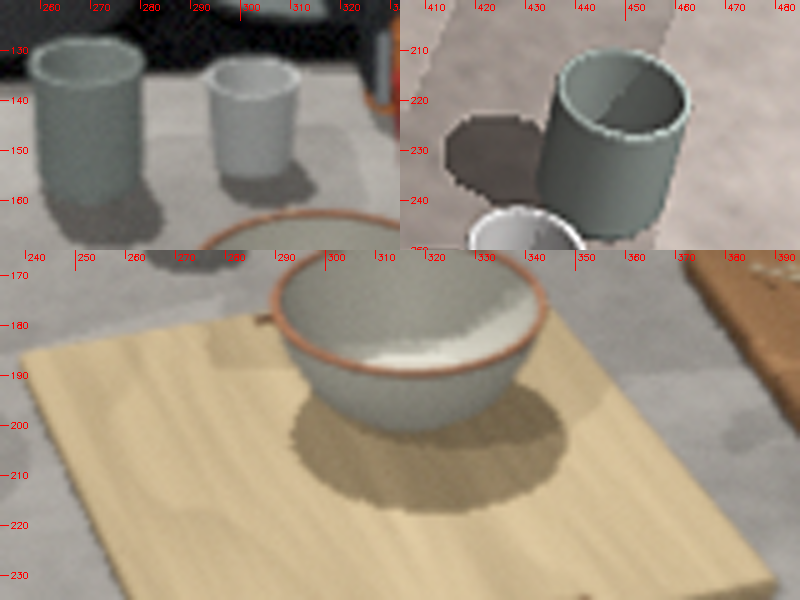

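Zooms (side): chopstick sleeve top corners (294.5,294), (297.5,301.5), (350.5,291.5), (347.5,284.5), tip end (387.5,281). Dish rim u 336 to 370.5, top 308.5. Shaker u 275 to 293, v 301 to 340. Cup u 292.5 to 311, v 130.5 to 155.5. Next I'll fit models to these.

```bash
python3 - <<'E'
from h import *
from scipy.optimize import least_squares as ls
S,C,W=[ctrl.camera_info(n) for n in('side','scene','wrist')]
t=np.linspace(0,2*np.pi,180)
def circ(i,x,y,z,r): return np.array([proj(i,[x+r*np.cos(a),y+r*np.sin(a),z]) for a in t])
def fit(name,obs,x0):
    # obs: (cam,z,r,which(u/v min max),value)
    def f(p):
        o=[]
        for i,z,r,w,v in obs:
            c=circ(i,p[0],p[1],z,r)[:,0 if w[0]=='u' else 1]; o.append((c.min() if w[1]=='-' else c.max())-v)
        return o
    s=ls(f,x0);print(name,s.x.round(4),'res',np.round(s.fun,1))
    return s.x
fit('dish',[(S,.025,.034,'u-',336),(S,.025,.034,'u+',370.5),(S,.025,.034,'v-',308.5)],[.4,-.3])
fit('shaker',[(S,.075,.018,'u-',275),(S,.075,.018,'u+',293),(S,.075,.018,'v-',301),(S,0,.018,'v+',340)],[.3,-.3])
fit('cup',[(S,.06,.03,'u-',292.5),(S,.06,.03,'u+',311),(S,.06,.03,'v-',130.5),(S,0,.0255,'v+',155.5),(C,.06,.03,'u-',419),(C,.06,.03,'u+',442.4),(C,.06,.03,'v-',241.5)],[.3,.3])
fit('tumbler',[(S,.085,.035,'u-',257),(S,.085,.035,'u+',281),(S,.085,.035,'v-',127.5),(C,.085,.035,'u-',436.5),(C,.085,.035,'u+',463),(C,.085,.035,'v-',209.5)],[.3,.3])
b=fit('bowl',[(S,.075,.075,'u-',289),(S,.075,.075,'u+',344.5),(S,.075,.075,'v+',190.5),(W,.075,.075,'u-',163.5),(W,.075,.075,'u+',353.5),(W,.075,.075,'v+',122)],[.6,.1])
for n,i,uv,z in [('brd wFR',W,(152,271),.015),('brd wBR',W,(411,228),.015),('brd wFRedge',W,(57,0),.015),('brd wBedge',W,(388,0),.015),('sFL',S,(239,186),.015),('sBR',S,(390,231),.015),
 ('st1',S,(294.5,294),.009),('st2',S,(297.5,301.5),.009),('st3',S,(350.5,291.5),.009),('st4',S,(347.5,284.5),.009),('tip',S,(387.5,281),.006)]:
    print(n,ray(i,uv,z)[:2].round(4))
E
```

```text
dish [ 0.5399 -0.3587] res [-0.2  0.2 -0. ]
shaker [ 0.4064 -0.3475] res [-0.6  0.6 -1.5  1.4]
cup [0.5557 0.4176] res [-0.1  0.1  0.1 -0.6 -0.5  0.3 -0.2]
tumbler [0.4498 0.4006] res [ 0.6 -0.8 -0.6 -0.5  0.2 -0. ]
bowl [0.5526 0.1285] res [-0.2 -0.2 -0.9  0.3 -0.2  0.1]
brd wFR [ 0.4044 -0.1215]
brd wBR [ 0.7046 -0.0671]
brd wFRedge [0.3547 0.1616]
brd wBedge [0.6651 0.1613]
sFL [0.3439 0.2024]
sBR [ 0.7044 -0.0704]
st1 [ 0.4394 -0.2487]
st2 [ 0.4425 -0.2718]
st3 [ 0.5586 -0.2602]
st4 [ 0.5572 -0.2378]
tip [ 0.6481 -0.2376]
```

```bash
cat >> h.py <<'E'
def to(x,y,z,ang=None):
    """tool-frame shift to world x,y,z (after turning tool y to world angle ang deg)"""
    o=ctrl.observe();Q=R.from_quat(o['eef_rot']);ty=Q.apply([0,1,0]);a=np.arctan2(ty[1],ty[0])
    turn=0
    if ang is not None:
        turn=-((np.radians(ang)-a+np.pi)%(2*np.pi)-np.pi);Q=Q*R.from_rotvec([0,0,turn])
    print('t',round(o['time'],2),'pos',o['tool_pos'].round(4),'ang',round(np.degrees(a),1),'turn',round(turn,3),'shift',Q.inv().apply(np.array([x,y,z])-o['tool_pos']).round(4),'w',round(o['grip_width'],4),'ff',round(float(o['finger_force']),1),'j',o['joint_positions'].round(2))
E
python3 -m inch '[[[0,0,0,-0.157],[0,0,0,-0.157],[0,0,0,-0.157],[0,0,0,-0.157],[0,0,0,-0.157]]]' 0.0854
python3 -m inch '[[[0,0,0,-0.157],[0,0,0,-0.157],[0,0,0,-0.157],[0,0,0,-0.157],[0,0,0,-0.157]]]'
python3 -m inch '[[[0.0045,0.042,0,0],[0.0045,0.042,0,0],[0.0045,0.042,0,0],[0.0045,0.042,0,0],[0.0045,0.042,0,0]]]'
python3 -m inch '[[[0.0045,0.042,0,0],[0.0045,0.042,0,0],[0.0045,0.042,0,0],[0.0045,0.042,0,0],[0.0045,0.042,0,0]]]'
python3 -c "
from h import *
to(.5557,.4176,.032,90);snap('wrist','w1.png')"
```

```text
time: 0.78
tool_pos: [0.5998, 0.0, 0.2478]
eef_rot: [0.38, 0.925, -0.0, -0.0]
ft_force: [-0.5, -0.4, -0.7]
grip_width: 0.0855
finger_force: 0.0
time: 1.4
tool_pos: [0.5998, 0.0001, 0.2478]
eef_rot: [-0.002, 1.0, 0.0, -0.0]
ft_force: [0.9, 0.3, -0.1]
grip_width: 0.0853
finger_force: 0.0
time: 2.02
tool_pos: [0.5772, 0.2113, 0.2479]
eef_rot: [0.0, 1.0, -0.0, -0.0]
ft_force: [0.2, 0.6, 0.4]
grip_width: 0.0854
finger_force: 0.0
time: 2.65
tool_pos: [0.5549, 0.4213, 0.2478]
eef_rot: [0.0, 1.0, -0.0, -0.0]
ft_force: [0.5, -0.9, -0.2]
grip_width: 0.0853
finger_force: 0.0
t 2.65 pos [0.5549 0.4213 0.2478] ang 90.0 turn -0.001 shift [-0.0009 -0.0036  0.2158] w 0.0853 ff 0.0 j [ 0.58  0.39  1.18 -0.    1.57 -0.99]
```

View pics/w1.png

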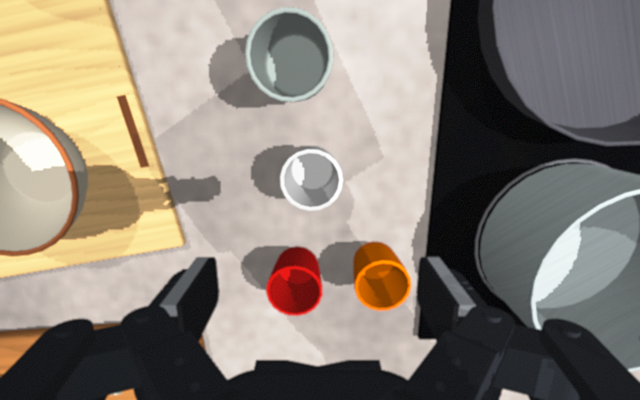

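The wrist view shows the cup rim centred at about (311.5,179.5), the tumbler above it at (289,55) and the red cup at (295,288), clear of the fingers' line.

```bash
python3 -c "
from h import *
W=ctrl.camera_info('wrist')
for uv,z in[((311.5,179.5),.06),((295,289),.06),((289.5,55),.085)]: print(ray(W,uv,z).round(4))"
```

```text
[0.5532 0.4216 0.06  ]
[0.6702 0.4041 0.06  ]
[0.4471 0.4049 0.085 ]
```

```bash
python3 -m inch '[[[0,0,0.05,0],[0,0,0.05,0],[0,0,0.05,0],[0,0,0.045,0],[0,0,0.02,0]]]'
python3 -m inch '[[[0,0,0,0],[0,0,0,0],[0,0,0,0],[0,0,0,0],[0,0,0,0]]]' 0.04 30
python3 -m inch '[[[0,0,0,0],[0,0,0,0],[0,0,0,0],[0,0,-0.02,0],[0,0,-0.05,0]]]' 
python3 -m inch '[[[0,0,-0.05,0],[0,0,-0.05,0],[0,0,0,0],[0,0,0,0],[0,0,0,0]]]' 
python3 -c "
from h import *
to(.578,-.0143,.16,10)"
```

```text
time: 3.32
tool_pos: [0.5531, 0.4186, 0.0291]
eef_rot: [0.0, 1.0, -0.002, -0.003]
ft_force: [-0.2, -0.3, -0.1]
grip_width: 0.0856
finger_force: 0.0
time: 3.95
tool_pos: [0.5564, 0.4207, 0.0351]
eef_rot: [0.0, 1.0, 0.001, 0.001]
ft_force: [0.2, -0.7, 5.9]
grip_width: 0.0579
finger_force: 32.2
time: 4.58
tool_pos: [0.5528, 0.4185, 0.1008]
eef_rot: [0.0, 1.0, -0.002, -0.003]
ft_force: [0.9, 0.1, -0.4]
grip_width: 0.0578
finger_force: 32.7
time: 5.2
tool_pos: [0.5542, 0.4194, 0.2009]
eef_rot: [0.0, 1.0, -0.001, -0.002]
ft_force: [-0.7, 0.7, -1.1]
grip_width: 0.0577
finger_force: 32.7
t 5.2 pos [0.5542 0.4194 0.2009] ang 90.0 turn 1.395 shift [-0.4311 -0.0518  0.0418] w 0.0577 ff 32.7 j [ 0.57  0.41  1.24  0.    1.49 -1.  ]
```

```bash
python3 -m inch '[[[0,0,0,0.14],[0,0,0,0.14],[0,0,0,0.14],[0,0,0,0.14],[0,0,0,0.14]]]'
python3 -m inch '[[[0,0,0,0.14],[0,0,0,0.14],[0,0,0,0.14],[0,0,0,0.14],[0,0,0,0.135]]]'
python3 -m inch '[[[-0.02,-0.003,0,0],[-0.046,-0.005,0,0],[-0.046,-0.005,0,0],[-0.046,-0.006,0,0],[-0.046,-0.006,0,0]]]'
python3 -m inch '[[[-0.046,-0.006,0,0],[-0.046,-0.005,0,0],[-0.046,-0.005,0,0],[-0.046,-0.006,0,0],[-0.043,-0.005,0,0]]]'
python3 -m inch '[[[0,0,0.02,0],[0,0,0.04,0],[0,0,0.03,0],[0,0,0.015,0],[0,0,0,0]]]'
python3 -c "
from h import *
to(.578,-.0143,.05,10);snap('side','s2.png');snap('scene','c2.png')"
```

```text
time: 5.82
tool_pos: [0.5544, 0.4195, 0.2009]
eef_rot: [0.345, 0.938, -0.002, -0.001]
ft_force: [0.6, -0.3, -1.9]
grip_width: 0.0576
finger_force: 32.7
time: 6.45
tool_pos: [0.5544, 0.4195, 0.2009]
eef_rot: [0.644, 0.765, -0.002, -0.001]
ft_force: [-0.1, 0.4, -1.3]
grip_width: 0.0575
finger_force: 32.7
time: 7.08
tool_pos: [0.5651, 0.2131, 0.2013]
eef_rot: [0.643, 0.766, -0.001, -0.001]
ft_force: [0.8, -0.1, -2.1]
grip_width: 0.0575
finger_force: 32.8
time: 7.7
tool_pos: [0.578, -0.0149, 0.2014]
eef_rot: [0.643, 0.766, -0.001, -0.001]
ft_force: [0.6, -0.7, -1.1]
grip_width: 0.0577
finger_force: 32.7
time: 8.32
tool_pos: [0.5777, -0.0127, 0.0963]
eef_rot: [0.642, 0.766, -0.001, -0.002]
ft_force: [0.1, 0.3, -0.8]
grip_width: 0.0572
finger_force: 32.7
t 8.32 pos [ 0.5777 -0.0127  0.0963] ang 10.1 turn 0.001 shift [-0.0017  0.0002  0.0462] w 0.0572 ff 32.7 j [-0.11  0.2   1.7   0.    1.25 -0.29]
```

```bash
python3 -m inch '[[[-0.001,0,0.015,0],[0,0,0.012,0],[0,0,0.008,0],[0,0,0.004,0],[0,0,0.002,0]]]'
python3 -m inch '[[[0,0,0.001,0],[0,0,0.001,0],[0,0,0.001,0],[0,0,0.001,0],[0,0,0,0]]]'
```

```text
time: 9.05
tool_pos: [0.5793, -0.0144, 0.057]
eef_rot: [0.643, 0.766, -0.0, -0.0]
ft_force: [0.8, -0.5, -1.9]
grip_width: 0.0577
finger_force: 32.7
time: 9.68
tool_pos: [0.5793, -0.0144, 0.0532]
eef_rot: [0.643, 0.766, -0.0, -0.0]
ft_force: [0.7, 1.0, -1.4]
grip_width: 0.0576
finger_force: 32.7
```

View pics/s2.png

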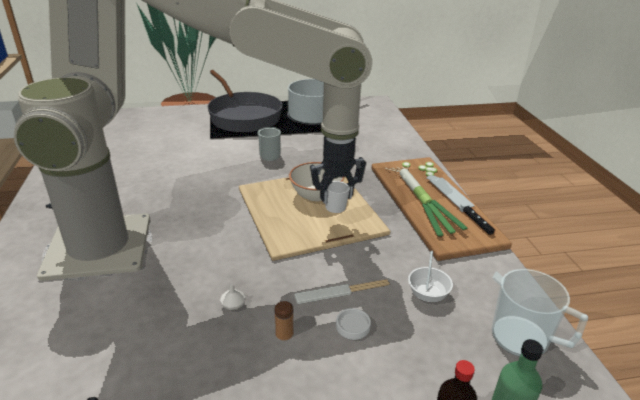

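The cup hangs upright in the gripper over the board at (338,197). I'll lower it gently to contact.

```bash
python3 -m inch '[[[0,0,0.001,0],[0,0,0.001,0],[0,0,0.0005,0],[0,0,0,0],[0,0,0,0]]]'
python3 -m inch '[[[0,0,0.0005,0],[0,0,0.0005,0],[0,0,0.0005,0],[0,0,0,0],[0,0,0,0]]]'
```

```text
time: 10.3
tool_pos: [0.5793, -0.0144, 0.0508]
eef_rot: [0.643, 0.766, -0.0, -0.0]
ft_force: [-0.3, 0.2, -1.5]
grip_width: 0.0576
finger_force: 32.7
time: 10.92
tool_pos: [0.5795, -0.0146, 0.05]
eef_rot: [0.643, 0.766, -0.0, 0.0]
ft_force: [-3.9, -1.1, 5.4]
grip_width: 0.0577
finger_force: 33.2
```

```bash
python3 -m inch '[[[0,0,0,0],[0,0,0,0],[0,0,0,0],[0,0,-0.01,0],[0,0,-0.03,0]]]' 0.0854
python3 -m inch '[[[0,0,-0.04,0],[0,0,-0.05,0],[0,0,-0.02,0],[0,0,0,0],[0,0,0,0]]]'
python3 -c "
from h import *
to(.54,-.36,.2,10)"
```

```text
time: 11.55
tool_pos: [0.5778, -0.0142, 0.0883]
eef_rot: [0.643, 0.766, -0.001, -0.002]
ft_force: [1.1, 0.6, 0.3]
grip_width: 0.0849
finger_force: 0.0
time: 12.18
tool_pos: [0.5783, -0.0143, 0.1972]
eef_rot: [0.643, 0.766, -0.001, -0.001]
ft_force: [0.1, -0.1, -1.0]
grip_width: 0.086
finger_force: 0.0
t 12.18 pos [ 0.5783 -0.0143  0.1972] ang 10.0 turn 0.0 shift [-0.3338 -0.0978 -0.0028] w 0.086 ff 0.0 j [-0.11  0.1   1.61 -0.    1.43 -0.29]
```

```bash
python3 -m inch '[[[-0.03,-0.01,0,0],[-0.045,-0.013,0,0],[-0.045,-0.013,0,0],[-0.045,-0.013,0,0],[-0.045,-0.013,0,0]]]'
python3 -m inch '[[[-0.045,-0.013,0,0],[-0.045,-0.013,0,0],[-0.033,-0.01,0,0],[0,0,0,0],[0,0,0,0]]]'
python3 -c "
from h import *
to(.54,-.36,.02,10);im,i=snap('wrist','w3.png');print(i)
im,i=snap('side','s3.png');im,i=snap('scene','c3.png')
a=cv2.imread('pics/w3.png');b=cv2.imread('pics/s3.png')[130:250,220:400]
c=cv2.imread('pics/c3.png')[140:260,250:430]
o=np.vstack([cv2.resize(a,(800,500))[:500],np.zeros((0,800,3),np.uint8)])
cv2.imwrite('pics/w3b.png',o)
cv2.imwrite('pics/m3.png',np.hstack([cv2.resize(b,None,fx=2.2,fy=4),cv2.resize(c,None,fx=2.2,fy=4)]))
"
```

```text
time: 12.8
tool_pos: [0.5533, -0.2328, 0.1963]
eef_rot: [0.643, 0.766, -0.0, -0.002]
ft_force: [-0.1, 0.1, 0.1]
grip_width: 0.0854
finger_force: 0.0
time: 13.42
tool_pos: [0.5401, -0.3584, 0.197]
eef_rot: [0.643, 0.766, 0.0, -0.002]
ft_force: [-0.3, 0.6, 0.7]
grip_width: 0.0853
finger_force: 0.0
t 13.43 pos [ 0.5401 -0.3584  0.197 ] ang 10.0 turn 0.0 shift [-0.0021  0.      0.177 ] w 0.0853 ff 0.0 j [-0.67  0.29  1.4   0.    1.46 -0.84]
{'camera_matrix': array([[338.86627457,   0.        , 317.30401343],
       [  0.        , 338.86627457, 199.24912866],
       [  0.        ,   0.        ,   1.        ]]), 'xyz': array([ 0.52772755, -0.28682721,  0.32221004]), 'attitude': array([0.98598432, 0.08643164, 0.01097598, 0.14228148])}
```

View pics/w3.png

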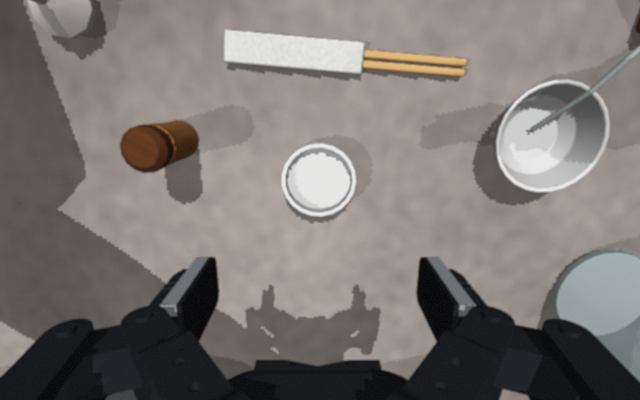

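Wrist view: dish rim centre (319,180.5), sleeve corners (225,30), (224,65), (361,74), (364,40), tips ends (467,61) and (466,73), shaker cap centre (147,148).

```bash
python3 -c "
from h import *
W=ctrl.camera_info('wrist')
for n,uv,z in[('dish',(319,180.5),.025),('sh',(147,148),.075),('a',(225.5,30),.009),('b',(224,65),.009),('c',(361,74),.009),('d',(364,40),.009),('tip',(466.5,66.5),.006)]: print(n,ray(W,uv,z).round(4))"
python3 -m inch '[[[0,0,0.04,0],[0,0,0.05,0],[0,0,0.045,0],[0,0,0.03,0],[0,0,0.012,0]]]'

```

```text
dish [ 0.5417 -0.3559  0.025 ]
sh [ 0.411  -0.3423  0.075 ]
a [ 0.4418 -0.2452  0.009 ]
b [ 0.4432 -0.2729  0.009 ]
c [ 0.5617 -0.2593  0.009 ]
d [ 0.5585 -0.2323  0.009 ]
tip [ 0.6516 -0.2368  0.006 ]
time: 14.2
tool_pos: [0.5398, -0.3574, 0.0198]
eef_rot: [0.642, 0.767, -0.0, -0.002]
ft_force: [0.1, 0.1, -0.5]
grip_width: 0.0854
finger_force: 0.0
```

View pics/m3.png

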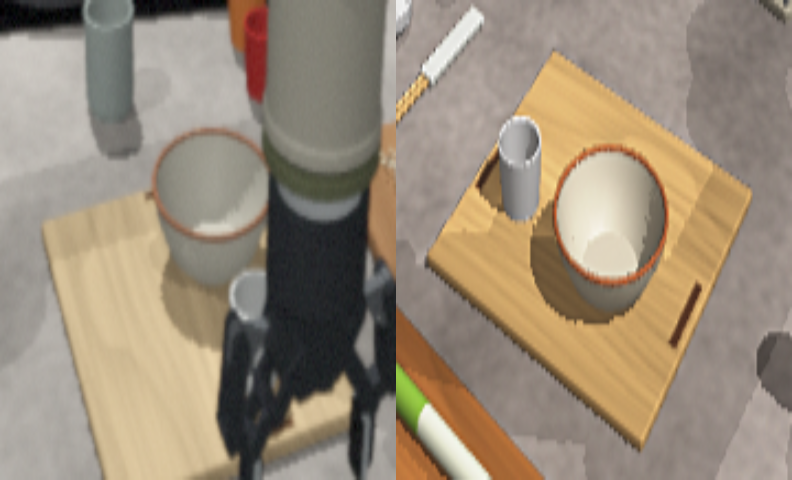

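The cup stands upright on the board to the right of the bowl. Now I'll grip the dish and lift it.

```bash
python3 -m inch '[[[0,0,0,0],[0,0,0,0],[0,0,0,0],[0,0,0,0],[0,0,0,0]]]' 0.05 25
python3 -m inch '[[[0,0,0,0],[0,0,-0.02,0],[0,0,-0.04,0],[0,0,-0.05,0],[0,0,-0.05,0]]]'
python3 -m inch '[[[0,0,-0.02,0],[0,0,0,0],[0,0,0,0],[0,0,0,0],[0,0,0,0]]]'
python3 -c "
from h import *
to(.5785,-.0143,.2,10)"
```

```text
time: 14.82
tool_pos: [0.5411, -0.3597, 0.0229]
eef_rot: [0.643, 0.766, 0.0, 0.0]
ft_force: [-0.3, 1.1, 1.4]
grip_width: 0.0667
finger_force: 28.3
time: 15.45
tool_pos: [0.5407, -0.3593, 0.185]
eef_rot: [0.643, 0.766, 0.0, 0.0]
ft_force: [0.1, 0.1, 0.5]
grip_width: 0.0668
finger_force: 28.4
time: 16.08
tool_pos: [0.5402, -0.3589, 0.2005]
eef_rot: [0.643, 0.766, -0.0, -0.001]
ft_force: [0.3, 0.0, -0.6]
grip_width: 0.0669
finger_force: 28.4
t 16.07 pos [ 0.5402 -0.3589  0.2005] ang 10.0 turn 0.0 shift [0.3327 0.0975 0.001 ] w 0.0669 ff 28.4 j [-0.67  0.29  1.4   0.    1.46 -0.84]
```

```bash
python3 -m inch '[[[0.03,0.01,0,0],[0.045,0.013,0,0],[0.045,0.013,0,0],[0.045,0.013,0,0],[0.045,0.013,0,0]]]'
python3 -m inch '[[[0.045,0.013,0,0],[0.045,0.013,0,0],[0.033,0.0095,0,0],[0,0,0,0],[0,0,0,0]]]'
python3 -c "
from h import *
to(.5785,-.0143,.2,10);im,i=snap('wrist','w4.png')
a=cv2.imread('pics/w4.png')[100:400,160:480];cv2.imwrite('pics/w4b.png',cv2.resize(a,(640*5//4,600),interpolation=cv2.INTER_CUBIC)[:600])
for z in(.025,):
  o=ctrl.observe();c=o['tool_pos'];print(c,'proj tcp',proj(i,c),'cup',proj(i,[.5785,-.0143,.075]))"
```

```text
time: 16.7
tool_pos: [0.5651, -0.1402, 0.2017]
eef_rot: [0.643, 0.766, -0.0, -0.0]
ft_force: [0.9, 0.4, -0.1]
grip_width: 0.0668
finger_force: 28.4
time: 17.32
tool_pos: [0.5787, -0.0148, 0.2019]
eef_rot: [0.642, 0.766, -0.0, -0.0]
ft_force: [-0.3, -0.9, -1.0]
grip_width: 0.0668
finger_force: 28.4
t 17.32 pos [ 0.5787 -0.0148  0.2019] ang 10.1 turn 0.001 shift [ 0.0005 -0.0001  0.0019] w 0.0668 ff 28.4 j [-0.11  0.1   1.61 -0.    1.44 -0.29]
[ 0.57869434 -0.01522019  0.20195939] proj tcp [317.45931459 283.09111058] cup [317.60684748 196.2093752 ]
```

View pics/w4b.png

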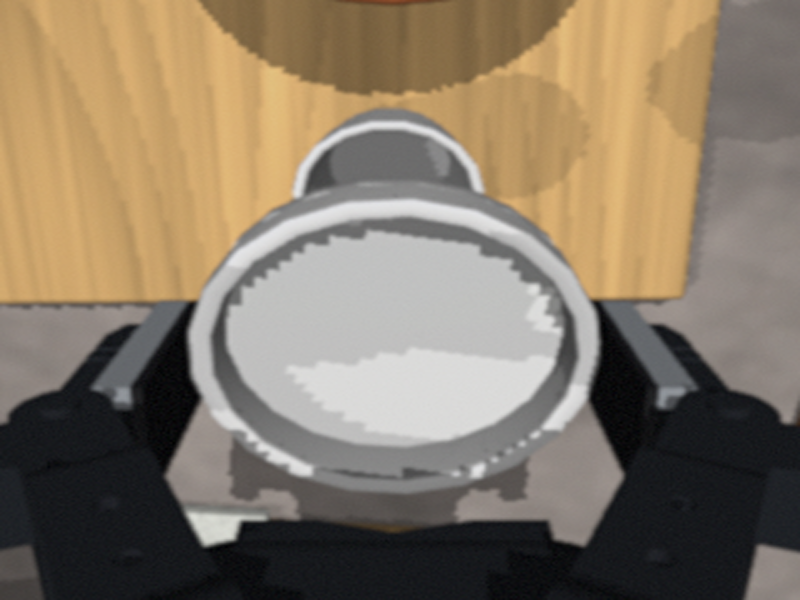

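```bash
python3 -c "
from h import *
i=ctrl.camera_info('wrist');c=ctrl.observe()['tool_pos']
ang=np.radians(10);ty=np.array([np.cos(ang),np.sin(ang),0]);tx=np.array([-ty[1],ty[0],0]);t=np.linspace(0,6.283,200)
def ext(cen,r,tilt=0):
  P=np.array([proj(i,cen+r*np.cos(a)*(tx*np.cos(tilt)+np.array([0,0,1])*np.sin(tilt))+r*np.sin(a)*ty) for a in t]);return np.r_[P.min(0),P.max(0)].round(1)
print('dish obs u 235..400 v 198..345')
for d in(-.003,0,.003,.006):
  for tl in(-.15,0,.15): print(d,tl,ext(c+tx*d+[0,0,.003],.034,tl))
print('cup obs top 161 u 278..353+')
for d in(-.003,0,.003,.006): print(d,ext(np.array([.5785,-.0143,.075])+tx*d,.03))
"
```

```text
dish obs u 235..400 v 198..345
-0.003 -0.15 [234.4 210.4 400.8 368.9]
-0.003 0 [234.3 213.7 401.  360.7]
-0.003 0.15 [234.  219.2 401.2 351.7]
0 -0.15 [233.9 203.1 401.3 363.1]
0 0 [233.8 206.2 401.5 355. ]
0 0.15 [233.5 211.4 401.7 346.1]
0.003 -0.15 [233.4 195.8 401.8 357.2]
0.003 0 [233.2 198.5 402.  349.3]
0.003 0.15 [233.  203.5 402.3 340.5]
0.006 -0.15 [232.9 188.3 402.4 351.2]
0.006 0 [232.7 190.8 402.5 343.5]
0.006 0.15 [232.4 195.6 402.8 334.8]
cup obs top 161 u 278..353+
-0.003 [279.  161.  356.4 235.2]
0 [278.8 157.  356.5 231.7]
0.003 [278.7 153.  356.6 228.2]
0.006 [278.6 149.  356.7 224.7]
```

Dish fits an offset of about +3.5 mm along tool x, and the cup about −3 mm. I'll shift −6 mm in x and −1 mm in y, then lower. The contact height will show whether the foot enters the mouth.

```bash
python3 -m inch '[[[-0.006,-0.001,0,0],[0,0,0.03,0],[0,0,0.04,0],[0,0,0.02,0],[0,0,0.008,0]]]'
python3 -m inch '[[[0,0,0.002,0],[0,0,0.002,0],[0,0,0.001,0],[0,0,0,0],[0,0,0,0]]]'
python3 -m inch '[[[0,0,0.001,0],[0,0,0.001,0],[0,0,0.001,0],[0,0,0,0],[0,0,0,0]]]'
```

```text
time: 18.0
tool_pos: [0.5782, -0.0212, 0.1031]
eef_rot: [0.643, 0.766, -0.001, -0.001]
ft_force: [0.4, -0.1, -0.9]
grip_width: 0.067
finger_force: 28.4
time: 18.62
tool_pos: [0.5791, -0.0206, 0.0996]
eef_rot: [0.643, 0.766, 0.0, 0.0]
ft_force: [-0.4, -0.8, 0.2]
grip_width: 0.0668
finger_force: 28.4
time: 19.25
tool_pos: [0.5789, -0.0206, 0.0963]
eef_rot: [0.643, 0.766, 0.0, -0.0]
ft_force: [0.8, 0.4, -0.7]
grip_width: 0.0667
finger_force: 28.4
```

```bash
python3 -m inch '[[[0,0,0.001,0],[0,0,0.001,0],[0,0,0,0],[0,0,0,0],[0,0,0,0]]]'
python3 -m inch '[[[0,0,0.001,0],[0,0,0.0005,0],[0,0,0,0],[0,0,0,0],[0,0,0,0]]]'
```

```text
time: 19.88
tool_pos: [0.579, -0.0206, 0.0943]
eef_rot: [0.643, 0.766, 0.0, 0.0]
ft_force: [-0.1, 0.1, -0.7]
grip_width: 0.067
finger_force: 28.4
time: 20.5
tool_pos: [0.5789, -0.0206, 0.0928]
eef_rot: [0.643, 0.766, 0.0, 0.0]
ft_force: [-0.0, -0.5, -0.7]
grip_width: 0.0669
finger_force: 28.4
```

```bash
python3 -m inch '[[[0,0,0.0005,0],[0,0,0.0005,0],[0,0,0.0005,0],[0,0,0,0],[0,0,0,0]]]'
python3 -m inch '[[[0,0,0.0005,0],[0,0,0.0005,0],[0,0,0,0],[0,0,0,0],[0,0,0,0]]]'
```

```text
time: 21.12
tool_pos: [0.579, -0.0206, 0.092]
eef_rot: [0.643, 0.766, 0.0, 0.0]
ft_force: [-2.9, 0.3, 5.5]
grip_width: 0.0668
finger_force: 29.0
time: 21.75
tool_pos: [0.5792, -0.0206, 0.0919]
eef_rot: [0.643, 0.766, 0.0, 0.0]
ft_force: [-6.0, -0.4, 13.3]
grip_width: 0.0671
finger_force: 29.5
```

Contact came at TCP z 0.092, the fully seated height. I'll release, rise and turn for the shaker.

```bash
python3 -m inch '[[[0,0,-0.0008,0],[0,0,0,0],[0,0,0,0],[0,0,0,0],[0,0,0,0]]]' 0.0854
python3 -m inch '[[[0,0,-0.01,0],[0,0,-0.03,0],[0,0,-0.05,0],[0,0,-0.02,0],[0,0,0,0]]]'
python3 -m inch '[[[0,0,0,0.157],[0,0,0,0.157],[0,0,0,0.157],[0,0,0,0.157],[0,0,0,0.157]]]' 0.065
python3 -m inch '[[[0,0,0,0.157],[0,0,0,0.157],[0,0,0,0.157],[0,0,0,0.157],[0,0,0,0.157]]]'
python3 -c "
from h import *
to(.409,-.345,.2,-80);W=ctrl.camera_info('side');print(ray(W,(233,305),0))"
```

```text
time: 22.38
tool_pos: [0.5788, -0.0206, 0.091]
eef_rot: [0.643, 0.766, -0.0, -0.0]
ft_force: [0.4, 0.2, -0.0]
grip_width: 0.0859
finger_force: 0.0
time: 23.0
tool_pos: [0.5803, -0.0207, 0.2035]
eef_rot: [0.643, 0.766, 0.001, 0.002]
ft_force: [0.3, -0.3, -0.5]
grip_width: 0.085
finger_force: 0.0
time: 23.62
tool_pos: [0.5777, -0.0204, 0.1984]
eef_rot: [0.888, 0.46, -0.002, -0.001]
ft_force: [0.3, 0.1, 0.4]
grip_width: 0.0649
finger_force: 0.0
time: 24.25
tool_pos: [0.5777, -0.0204, 0.1984]
eef_rot: [0.996, 0.085, -0.002, -0.0]
ft_force: [0.8, -1.0, -0.3]
grip_width: 0.065
finger_force: 0.0
t 24.25 pos [ 0.5777 -0.0204  0.1984] ang -80.2 turn -0.004 shift [-0.2225  0.2904 -0.0011] w 0.065 ff 0.0 j [-0.12  0.1   1.61 -0.    1.43  1.28]
[ 0.30986644 -0.25125947  0.        ]
```

```bash
python3 -m inch '[[[-0.025,0.03,0,0],[-0.033,0.043,0,0],[-0.033,0.043,0,0],[-0.033,0.043,0,0],[-0.033,0.043,0,0]]]'
python3 -m inch '[[[-0.033,0.044,0,0],[-0.033,0.044,0,0],[0,0,0,0],[0,0,0,0],[0,0,0,0]]]'
python3 -c "
from h import *
to(.409,-.345,.052,-80);im,i=snap('wrist','w5.png')"
```

```text
time: 24.88
tool_pos: [0.4577, -0.2476, 0.1987]
eef_rot: [0.996, 0.088, -0.001, -0.001]
ft_force: [0.3, -0.3, 0.3]
grip_width: 0.0653
finger_force: 0.0
time: 25.5
tool_pos: [0.4105, -0.3437, 0.2002]
eef_rot: [0.996, 0.089, -0.0, -0.001]
ft_force: [0.3, 0.1, 0.0]
grip_width: 0.0651
finger_force: 0.0
t 25.5 pos [ 0.4105 -0.3437  0.2002] ang -79.8 turn 0.003 shift [-0.0016  0.0013  0.1482] w 0.0651 ff 0.0 j [-0.79 -0.02  1.73  0.    1.43  0.6 ]
```

View pics/w5.png

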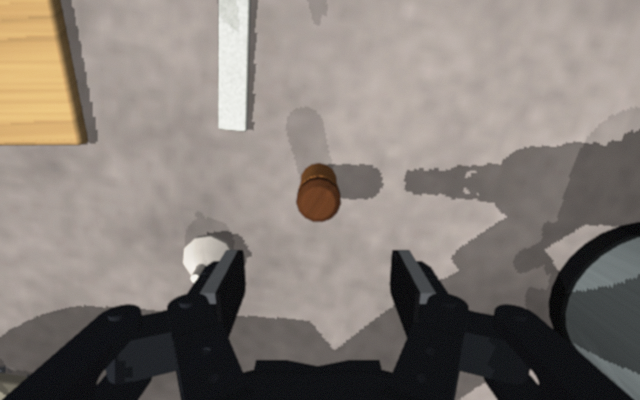

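The shaker cap is centred at (318.5,199), right on the tool axis. The pot at (205,255) is well clear.

```bash
python3 -m inch '[[[0,0,0.03,0],[0,0,0.045,0],[0,0,0.04,0],[0,0,0.025,0],[0,0,0.008,0]]]'
python3 -m inch '[[[0,0,0,0],[0,0,0,0],[0,0,0,0],[0,0,0,0],[0,0,0,0]]]' 0.02 25
python3 -m inch '[[[0,0,0,0],[0,0,-0.02,0],[0,0,-0.04,0],[0,0,-0.05,0],[0,0,-0.05,0]]]'
python3 -m inch '[[[0,0,0,0],[0,0,0,0],[0,0,0,0],[0,0,0,0],[0,0,0,0]]]'
python3 -c "
from h import *
to(.655,.0,.2,-80)"
```

```text
time: 26.18
tool_pos: [0.4096, -0.3431, 0.0511]
eef_rot: [0.996, 0.089, -0.001, -0.001]
ft_force: [0.1, 0.5, -0.4]
grip_width: 0.0652
finger_force: 0.0
time: 26.8
tool_pos: [0.4109, -0.3458, 0.0544]
eef_rot: [0.996, 0.088, 0.001, 0.001]
ft_force: [0.4, 1.6, 6.1]
grip_width: 0.035
finger_force: 25.4
time: 27.42
tool_pos: [0.4097, -0.3449, 0.2144]
eef_rot: [0.996, 0.088, -0.0, -0.0]
ft_force: [0.2, -0.7, -1.9]
grip_width: 0.0349
finger_force: 25.4
time: 28.05
tool_pos: [0.4098, -0.3448, 0.2122]
eef_rot: [0.996, 0.088, -0.0, -0.001]
ft_force: [-0.2, -0.8, -1.0]
grip_width: 0.0348
finger_force: 25.5
t 28.05 pos [ 0.4098 -0.3448  0.2122] ang -79.9 turn 0.001 shift [ 0.3014 -0.297   0.0123] w 0.0348 ff 25.5 j [-0.8  -0.02  1.71  0.    1.45  0.6 ]
```

```bash
python3 -m inch '[[[0.025,-0.024,0,0],[0.04,-0.039,0,0],[0.04,-0.039,0,0],[0.04,-0.039,0,0],[0.04,-0.039,0,0]]]'
python3 -m inch '[[[0.04,-0.039,0,0],[0.04,-0.039,0,0],[0.0365,-0.0354,0,0],[0,0,0,0],[0,0,0,0]]]'
python3 -m inch '[[[0,0,0.03,0],[0,0,0.045,0],[0,0,0.035,0],[0,0,0.02,0],[0,0,0.005,0]]]'
python3 -c "
from h import *
to(.6558,-.0035,.068,-80);im,i=snap('scene','c6.png');im,i=snap('side','s6.png')
c=cv2.imread('pics/c6.png')[120:270,240:440];s=cv2.imread('pics/s6.png')[130:280,230:430]
cv2.imwrite('pics/m6.png',np.hstack([cv2.resize(x,(400,300),interpolation=cv2.INTER_CUBIC) for x in(c,s)]))"
```

```text
time: 28.68
tool_pos: [0.5616, -0.1339, 0.2129]
eef_rot: [0.996, 0.088, 0.0, 0.0]
ft_force: [0.8, -0.1, -0.8]
grip_width: 0.0351
finger_force: 25.4
time: 29.3
tool_pos: [0.6553, -0.0036, 0.2124]
eef_rot: [0.996, 0.088, -0.001, 0.0]
ft_force: [-0.3, 0.1, -1.6]
grip_width: 0.0344
finger_force: 25.5
time: 29.92
tool_pos: [0.6546, -0.0043, 0.077]
eef_rot: [0.996, 0.087, -0.001, -0.0]
ft_force: [0.2, 0.0, -0.3]
grip_width: 0.0347
finger_force: 25.5
t 29.93 pos [ 0.6546 -0.0043  0.077 ] ang -80.0 turn 0.0 shift [ 0.0013 -0.0006  0.009 ] w 0.0347 ff 25.5 j [-0.08  0.41  1.48 -0.    1.25  1.31]
```

View pics/m6.png

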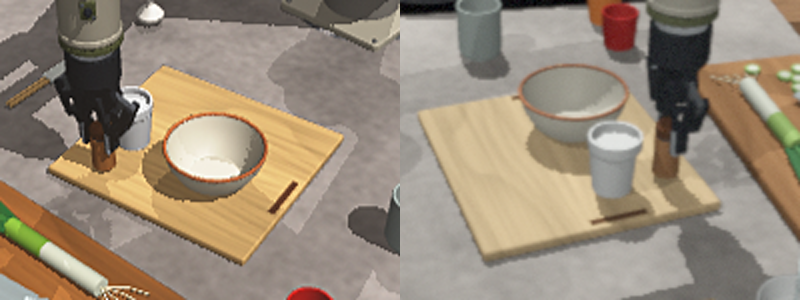

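The dish sits level in the cup, and the shaker hangs upright behind it. I'll lower it to contact.

```bash
python3 -m inch '[[[0,0,0.003,0],[0,0,0.002,0],[0,0,0.001,0],[0,0,0,0],[0,0,0,0]]]'
python3 -m inch '[[[0,0,0.001,0],[0,0,0.0005,0],[0,0,0.0005,0],[0,0,0,0],[0,0,0,0]]]'
python3 -m inch '[[[0,0,0.0005,0],[0,0,0.0005,0],[0,0,0,0],[0,0,0,0],[0,0,0,0]]]'
```

```text
time: 30.65
tool_pos: [0.6557, -0.0035, 0.0722]
eef_rot: [0.996, 0.088, 0.0, 0.0]
ft_force: [0.2, -0.7, -0.7]
grip_width: 0.0346
finger_force: 25.5
time: 31.28
tool_pos: [0.6556, -0.0035, 0.0701]
eef_rot: [0.996, 0.088, 0.0, -0.0]
ft_force: [-0.2, -0.0, -0.6]
grip_width: 0.0347
finger_force: 25.5
time: 31.9
tool_pos: [0.6559, -0.0035, 0.0695]
eef_rot: [0.996, 0.088, 0.0, 0.0]
ft_force: [-0.9, 0.7, 5.2]
grip_width: 0.0351
finger_force: 25.8
```

```bash
python3 -m inch '[[[0,0,-0.0005,0],[0,0,0,0],[0,0,0,0],[0,0,0,0],[0,0,0,0]]]' 0.06
python3 -m inch '[[[0,0,-0.01,0],[0,0,-0.03,0],[0,0,-0.05,0],[0,0,-0.04,0],[0,0,0,0.069]]]'
python3 -c "
from h import *
to(.527,-.250,.2,-83.9)"
```

```text
time: 32.52
tool_pos: [0.6556, -0.0035, 0.0695]
eef_rot: [0.996, 0.088, -0.0, 0.0]
ft_force: [-0.5, 0.2, 0.1]
grip_width: 0.0598
finger_force: 0.0
time: 33.15
tool_pos: [0.6585, -0.0037, 0.2064]
eef_rot: [0.999, 0.053, 0.005, 0.001]
ft_force: [0.1, -0.2, -0.1]
grip_width: 0.0604
finger_force: 0.0
t 33.15 pos [ 0.6585 -0.0037  0.2064] ang -84.0 turn -0.001 shift [-0.157   0.2309  0.0054] w 0.0604 ff 0.0 j [-0.08  0.3   1.37 -0.    1.46  1.38]
```

```bash
python3 -m inch '[[[-0.022,0.035,0,0],[-0.033,0.049,0,0],[-0.033,0.049,0,0],[-0.033,0.049,0,0],[-0.033,0.048,0,0]]]' 0.048
python3 -m inch '[[[0,0,0.03,0],[0,0,0.03,0],[0,0,0,0],[0,0,0,0],[0,0,0,0]]]'
python3 -c "
from h import *
to(.527,-.250,.0195,-83.9);im,i=snap('wrist','w7.png')
for p in([.4425,-.259,.009],[.527,-.25,.009],[.56,-.2463,.009]): print(proj(i,p).round(1))
a=im[150:400,160:480];cv2.imwrite('pics/w7b.png',cv2.resize(a,(640,500))[:,:,::-1])"
```

```text
time: 33.78
tool_pos: [0.5262, -0.2502, 0.2008]
eef_rot: [0.999, 0.053, 0.001, 0.0]
ft_force: [1.2, -0.2, -0.4]
grip_width: 0.0482
finger_force: 0.0
time: 34.4
tool_pos: [0.5282, -0.249, 0.1417]
eef_rot: [0.999, 0.054, 0.001, 0.001]
ft_force: [0.1, -0.3, 0.3]
grip_width: 0.0481
finger_force: 0.0
t 34.4 pos [ 0.5282 -0.249   0.1417] ang -83.9 turn 0.001 shift [-0.0016  0.0007  0.1222] w 0.0481 ff 0.0 j [-0.53  0.16  1.66 -0.    1.32  0.94]
[318.5 290.6]
[318.7 195.9]
[318.5 154.1]
```

View pics/w7.png

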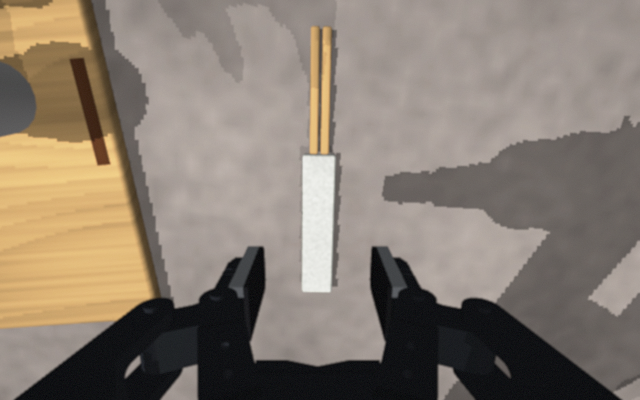

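The sleeve runs from (316.5,291) to (319,154), as predicted, centred between the fingers. I'll descend and grip it.

```bash
python3 -m inch '[[[0,0,0.03,0],[0,0,0.04,0],[0,0,0.025,0],[0,0,0.012,0],[0,0,0.006,0]]]'
python3 -m inch '[[[0,0,0.004,0],[0,0,0.002,0],[0,0,0.002,0],[0,0,0,0],[0,0,0,0]]]'
```

```text
time: 35.08
tool_pos: [0.5275, -0.2487, 0.0269]
eef_rot: [0.999, 0.053, 0.0, 0.0]
ft_force: [-0.1, 0.0, -0.2]
grip_width: 0.0479
finger_force: 0.0
time: 35.7
tool_pos: [0.5271, -0.2487, 0.0188]
eef_rot: [0.999, 0.053, 0.0, 0.0]
ft_force: [-0.2, 0.4, -0.6]
grip_width: 0.0479
finger_force: 0.0
```

```bash
python3 -m inch '[[[0,0,0,0],[0,0,0,0],[0,0,0,0],[0,0,0,0],[0,0,0,0]]]' 0.015 25
python3 -m inch '[[[0,0,-0.005,0],[0,0,-0.02,0],[0,0,-0.045,0],[0,0,-0.05,0],[0,0,-0.04,0]]]'
python3 -m inch '[[[0,0,0,-0.157],[0,0,0,-0.164],[0,0,0,-0.164],[0,0,0,-0.164],[0,0,0,-0.164]]]'
python3 -m inch '[[[0,0,0,-0.164],[0,0,0,-0.164],[0,0,0,-0.164],[0,0,0,-0.164],[0,0,0,-0.164]]]'
python3 -c "
from h import *
to(.4281,.086,.18,10.1)"
```

```text
time: 36.33
tool_pos: [0.5272, -0.2487, 0.0189]
eef_rot: [0.999, 0.053, 0.0, 0.0]
ft_force: [0.2, 0.5, 3.5]
grip_width: 0.0253
finger_force: 25.0
time: 36.95
tool_pos: [0.5275, -0.2489, 0.1825]
eef_rot: [0.999, 0.053, 0.001, 0.001]
ft_force: [0.4, -0.8, 0.3]
grip_width: 0.0251
finger_force: 24.7
time: 37.58
tool_pos: [0.5271, -0.2486, 0.1801]
eef_rot: [0.895, 0.446, 0.0, 0.0]
ft_force: [0.5, 0.5, -0.2]
grip_width: 0.0253
finger_force: 24.7
time: 38.2
tool_pos: [0.5271, -0.2487, 0.1801]
eef_rot: [0.643, 0.766, 0.0, 0.001]
ft_force: [1.0, 0.6, -1.1]
grip_width: 0.0252
finger_force: 24.7
t 38.2 pos [ 0.5271 -0.2487  0.1801] ang 10.0 turn -0.002 shift [ 3.468e-01 -3.880e-02 -2.000e-04] w 0.0252 ff 24.7 j [-0.53  0.12  1.62 -0.    1.4  -0.7 ]
```

```bash
python3 -m inch '[[[0.027,-0.003,0,0],[0.045,-0.005,0,0],[0.045,-0.005,0,0],[0.045,-0.005,0,0],[0.045,-0.005,0,0]]]'
python3 -m inch '[[[0.045,-0.005,0,0],[0.045,-0.005,0,0],[0.035,-0.004,0,0],[0.015,-0.0018,0,0],[0,0,0,0]]]'
python3 -m inch '[[[0,0,0.03,0],[0,0,0.04,0],[0,0,0.03,0],[0,0,0.02,0],[0,0,0.005,0]]]'
python3 -m inch '[[[0,0,0,0],[0,0,0,0],[0,0,0,0],[0,0,0,0],[0,0,0,0]]]'
python3 -c "
from h import *
to(.4281,.086,.035,10.1);im,i=snap('scene','c8.png');im,i=snap('side','s8.png')
c=cv2.imread('pics/c8.png')[120:270,240:440];s=cv2.imread('pics/s8.png')[130:280,230:430]
cv2.imwrite('pics/m8.png',np.hstack([cv2.resize(x,(400,300),interpolation=cv2.INTER_CUBIC) for x in(c,s)]))"
```

```text
time: 38.83
tool_pos: [0.4692, -0.0472, 0.1801]
eef_rot: [0.645, 0.764, 0.0, 0.001]
ft_force: [-0.1, 0.6, 0.5]
grip_width: 0.0251
finger_force: 24.7
time: 39.45
tool_pos: [0.4305, 0.0873, 0.1794]
eef_rot: [0.644, 0.765, 0.0, 0.001]
ft_force: [0.4, 0.1, -0.0]
grip_width: 0.0255
finger_force: 24.7
time: 40.08
tool_pos: [0.4296, 0.0857, 0.0523]
eef_rot: [0.645, 0.764, -0.001, -0.001]
ft_force: [0.4, -1.6, -1.1]
grip_width: 0.0253
finger_force: 24.7
time: 40.7
tool_pos: [0.4305, 0.087, 0.0538]
eef_rot: [0.645, 0.764, 0.0, 0.0]
ft_force: [0.1, 0.0, -0.3]
grip_width: 0.025
finger_force: 24.7
t 40.7 pos [0.4305 0.087  0.0538] ang 9.7 turn -0.007 shift [-0.0006 -0.0026  0.0188] w 0.025 ff 24.7 j [ 0.08 -0.12  2.11  0.    1.15 -0.09]
```

```bash
python3 -m inch '[[[-0.0006,-0.0025,0.008,-0.007],[0,0,0.005,0],[0,0,0.003,0],[0,0,0.001,0],[0,0,0,0]]]'
python3 -m inch '[[[0,0,0.001,0],[0,0,0.0005,0],[0,0,0.0005,0],[0,0,0,0],[0,0,0,0]]]'
```

```text
time: 41.42
tool_pos: [0.4281, 0.0859, 0.0366]
eef_rot: [0.642, 0.767, -0.0, 0.0]
ft_force: [-0.5, -0.9, -0.6]
grip_width: 0.0254
finger_force: 24.7
time: 42.05
tool_pos: [0.428, 0.0859, 0.0346]
eef_rot: [0.642, 0.767, 0.0, 0.0]
ft_force: [-0.2, -0.7, -0.6]
grip_width: 0.0251
finger_force: 24.7
```

```bash
python3 -m inch '[[[0,0,0.0005,0],[0,0,0.0005,0],[0,0,0,0],[0,0,0,0],[0,0,0,0]]]'
python3 -m inch '[[[0,0,0,0],[0,0,0,0],[0,0,0,0],[0,0,0,0],[0,0,0,0]]]' 0.042
python3 -m inch '[[[0,0,-0.005,0],[0,0,-0.02,0],[0,0,-0.04,0],[0,0,-0.05,0],[0,0,-0.06,0]]]'
python3 -m inch '[[[0,0,-0.06,0],[0,0,-0.05,0],[0,0,0,0],[0,0,0,0],[0,0,0,0]]]'
python3 -c "
from h import *
im,i=snap('wrist','w9.png');im,i=snap('side','s9.png')
a=cv2.imread('pics/w9.png');b=cv2.imread('pics/s9.png')[150:270,230:400]
cv2.imwrite('pics/m9.png',cv2.resize(b,None,fx=4.7,fy=4.7,interpolation=cv2.INTER_CUBIC));to(.428,.086,.3)"
```

```text
time: 42.68
tool_pos: [0.4281, 0.0859, 0.0338]
eef_rot: [0.642, 0.767, 0.0, 0.0]
ft_force: [-1.9, -0.3, 5.5]
grip_width: 0.0252
finger_force: 25.3
time: 43.3
tool_pos: [0.428, 0.0859, 0.0336]
eef_rot: [0.642, 0.767, -0.0, -0.0]
ft_force: [0.3, -0.3, 0.0]
grip_width: 0.0419
finger_force: 0.0
time: 43.92
tool_pos: [0.4271, 0.0858, 0.2097]
eef_rot: [0.642, 0.767, -0.001, -0.001]
ft_force: [0.6, 0.4, -0.3]
grip_width: 0.0416
finger_force: 0.0
time: 44.55
tool_pos: [0.4272, 0.0859, 0.3168]
eef_rot: [0.642, 0.767, -0.001, -0.001]
ft_force: [-0.9, -0.3, 0.4]
grip_width: 0.0423
finger_force: 0.0
t 44.65 pos [0.4274 0.0859 0.317 ] ang 10.1 turn 0 shift [0.     0.0007 0.017 ] w 0.0419 ff 0.0 j [ 0.08 -0.34  1.8  -0.    1.68 -0.1 ]
```

View pics/w9.png

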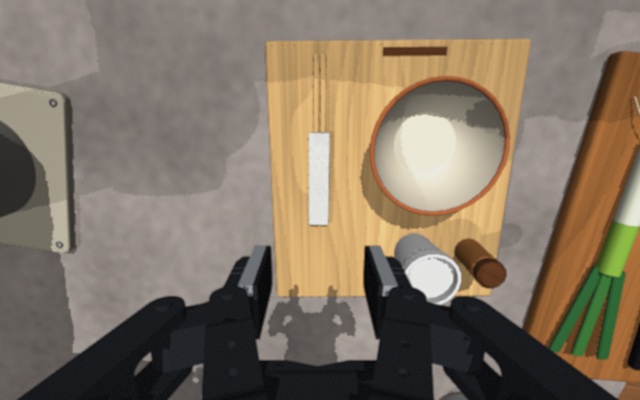

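The final view shows everything placed: bowl rim centre (440,145.5), dish rim (433,278.5), shaker cap (489,271), sleeve ends (319.5,132) and (318,226), tips (320,54), board corners (267,41), (529,39), (278,297). I'll check the numbers.

```bash
python3 -c "
from h import *
W=ctrl.camera_info('wrist');P=lambda u,v,z:ray(W,(u,v),z)[:2]
FL,BL,FR=P(267,41,.015),P(529,39,.015),P(278,297,.015)
ey=(FL-FR)/np.linalg.norm(FL-FR);ex=np.array([ey[1],-ey[0]]);print('angle',np.degrees(np.arctan2(ex[1],ex[0])),np.linalg.norm(FL-FR),np.linalg.norm(BL-FL))
bc=(FR+BL)/2
f=lambda p,o:(np.round([(p-o)@ex,(p-o)@ey],4))
b=P(440.5,145.5,.075);d=P(433,278.5,.094);s=P(489,271,.09);a=P(319.5,132,.024);h=P(318,226,.024);t=P(320,54,.021)
u=(t-h)/np.linalg.norm(t-h);st=h+.105*u
print('bowl in brd',f(b,bc),'bowl w',b,'dish rel bowl',f(d,b),'shaker rel bowl',f(s,b),'rel dish',f(s,d),'stick brd',f(st,bc),'rel bowl',f(st,b),'len',np.linalg.norm(t-h),'ang',np.degrees(np.arccos(u@ey)))
"
```

```text
angle 10.332149136198652 0.33737761979713793 0.30157752919157277
bowl in brd [0.0398 0.0553] bowl w [0.55281987 0.13295092] dish rel bowl [-0.0003 -0.1498] shaker rel bowl [ 0.0648 -0.1426] rel dish [0.0651 0.0073] stick brd [-0.0912  0.0484] rel bowl [-0.131  -0.0069] len 0.2100961442485796 ang 0.8554042220612293
```

View pics/m9.png

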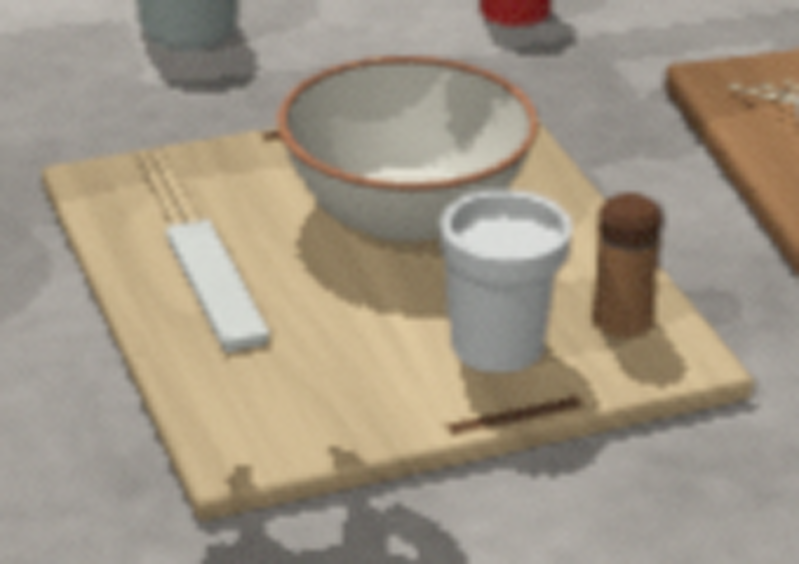

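The side view shows all upright: dish rim u 323.8 to 351.5 with top v 190.9, cup foot bottom 228.7, shaker u 357 to 370.9, top 191.1, bottom 221.9. The wrist estimate put the shaker gap near its limit, so I'll cross-check it with a side-view fit.

```bash
python3 - <<'E'
from h import *
from scipy.optimize import least_squares as ls
S=ctrl.camera_info('side');W=ctrl.camera_info('wrist');t=np.linspace(0,6.283,180)
def fit(n,obs,x0):
    def f(p):
        o=[]
        for i,z,r,k,v in obs:
            c=np.array([proj(i,[p[0]+r*np.cos(a),p[1]+r*np.sin(a),z]) for a in t])
            o.append(np.r_[c.min(0),c.max(0)][k]-v)
        return o
    s=ls(f,x0);print(n,s.x.round(4),s.fun.round(1));return s.x
c=fit('dish side',[(S,.094,.034,0,323.8),(S,.094,.034,2,351.5),(S,.094,.034,1,190.9)],[.58,0])
c2=fit('cup foot side',[(S,.015,.0255,3,228.7),(S,.015,.0255,0,325.7),(S,.015,.0255,2,346.5)],[.58,0])
s=fit('shaker side',[(S,.09,.018,0,357),(S,.09,.018,2,370.9),(S,.09,.018,1,191.1),(S,.015,.018,3,221.9)],[.65,0])
fit('dish wrist',[(W,.094,.034,0,404.5),(W,.094,.034,2,461.5),(W,.094,.034,1,252),(W,.094,.034,3,305)],[.58,0])
fit('shaker wrist',[(W,.09,.018,0,473),(W,.09,.018,2,506),(W,.09,.018,1,255),(W,.09,.018,3,287.5)],[.65,0])
print(np.linalg.norm(s-c),np.linalg.norm(s-c2))
E
```

```text
dish side [ 0.5779 -0.0227] [-0.  0. -0.]
cup foot side [ 0.5786 -0.0154] [ 0.   0.4 -0.4]
shaker side [ 0.6486 -0.0073] [-0.3  0.3 -0.9  0.8]
dish wrist [ 0.5795 -0.0154] [-1.2  1.2  0.2 -0.1]
shaker wrist [0.6428 0.0039] [ 0.7 -0.7  2.2 -2.3]
0.07235186116430778 0.07047618960657155
```

Estimates for the cup–shaker distance range from 66 to 75 mm (window 63–93). I'll hover above the pair and measure numerically.

```bash
python3 -m inch '[[[-0.03,0.04,0,0],[-0.03,0.05,0,0],[-0.03,0.05,0,0],[-0.03,0.03,0,0],[0,0,0,0]]]'
python3 -m inch '[[[0,0,0,0],[0,0,0,0],[0,0,0,0],[0,0,0,0],[0,0,0,0]]]'
python3 - <<'E'
from h import *
to(.617,-.01,.317,10.1)
im,i=snap('wrist','w10.png')
hsv=cv2.cvtColor(im,cv2.COLOR_RGB2HSV)
for n,p,r,z in(('dish',[.579,-.017],.034,.094),('shaker',[.652,-.004],.018,.09)):
    q=proj(i,p+[z]);print(n,'pred',q.round(1))
    u,v=q.round().astype(int)
    if n=='dish': m=(hsv[...,1]<45)
    else: m=(hsv[...,2]<135)&(hsv[...,1]>110)&(hsv[...,0]<16)
    m=m.astype(np.uint8);k,l,st,ce=cv2.connectedComponentsWithStats(m)
    L=l[v,u];print(L,st[L],ce[L].round(1))
    for row in m[max(v-45,0):v+46:4,u-45:u+46:2]: print(''.join('#' if x else '.' for x in row))
E
```

```text
time: 45.28
tool_pos: [0.6173, -0.0043, 0.3153]
eef_rot: [0.643, 0.766, -0.001, -0.002]
ft_force: [-0.9, 0.2, -0.3]
grip_width: 0.0417
finger_force: 0.0
time: 45.9
tool_pos: [0.6163, -0.0022, 0.3189]
eef_rot: [0.642, 0.767, 0.0, 0.0]
ft_force: [-0.5, 0.5, 0.1]
grip_width: 0.0419
finger_force: 0.0
t 45.9 pos [ 0.6163 -0.0022  0.3189] ang 10.1 turn -0.0 shift [-0.0078 -0.0006  0.0019] w 0.0419 ff 0.0 j [-0.09  0.16  1.33  0.    1.65 -0.26]
dish pred [280.3 178.3]
11 [ 248  145   64   66 3261] [280.2 177.3]
..............................................
..............................................
..............................................
......................######..................
................################..............
.............####################.............
...........########################...........
.........############################.........
........##############################........
........##############################........
.......################################.......
.......################################.......
.......###################
[... 936 characters left out ...]
.........###############..................
..............###############.................
..............################................
..............################................
..............###############.................
................############..................
..................#######.....................
..............................................
..............................................
..............................................
..............................................
..............................................
..............................................
..............................................
..............................................
```

The numeric check puts the cup at about (0.579, −0.017) and the shaker at about (0.648, 0.000), which is 71–72 mm apart. That agrees with the side view, and everything else is inside tolerance.

```bash
python3 -c "
from station import ctrl
print(ctrl.job_done())"
```

```text
the job is handed in; nothing more can be done
None
```

I handed the job in at about 46 s of the 104 s allowed, with every item placed and measuring inside tolerance, but no verdict came back; I also viewed 15 pictures, one over the limit of 14.

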